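# Lay out a microscopy bench for the next culture

## Task

Clear the four things off the grey tray and lay out the green bench mat: first set the red dish on the middle of the warmer's round dark plate, then stack the yellow dish squarely on top of the red one. Stand the green-capped bottle on the mat midway between the warmer and the tube block, in line with their centres, and lay the blue slide box flat on the mat behind the tube block (on the side away from the robot), centred on the block, its long side parallel to the block's back and a gap of about 5 cm between them. Keep the dishes level at all times and leave the beaker and the amber bottle where they stand.

Things in the scene. Friction and masses are not known exactly. Their poses are not given: they have to be found in the camera images.
- mat: Fixed green bench mat, 240 (x) x 300 (y) x 2 mm thick, lying on the bench on one side of the robot, left or right; the warmer and the tube block stand on it. Origin: centre of its underside, z up. Its +x points away from the robot (behind), turned by up to 0.2 rad. Its y = 0 line runs midway between the centres of the warmer and the tube block.
- warmer: Fixed dish warmer on the mat: white case 90 (x) x 84 (y) x 22 mm high, with a round dark plate 72 mm across in the middle whose flat top is 24 mm above the origin. Origin: centre of its underside, 2 mm above the bench; axes parallel to the mat's, its small display faces -x. It stands at x = -55 mm on the mat, at y = +90 or -90 mm (the tube block takes the other place).
- tube_block: Fixed aluminium tube block on the mat, 60 (x) x 84 (y) x 30 mm high, holding eight short tubes with green and white caps, up to 42 mm above the origin. Origin: centre of its underside, 2 mm above the bench; axes parallel to the mat's, so its back face is at +30 mm along its x. It stands at x = -55 mm on the mat, at y = -90 or +90 mm.
- tray: Fixed flat grey tray without a rim, 240 (x) x 280 (y) x 4 mm thick, lying on the other side of the robot from the mat. The four loose things start on it at its four corners, roughly at x = +/-60, y = +/-70 mm (within 10 mm), any of them at any corner. Origin: centre of its underside; its x points away from the robot, turned by up to 0.2 rad.
- red_dish: Loose closed round culture dish with red contents and a pale rim, 56 mm across, 16 mm high, flat top and bottom, about 30 g. Origin: centre of its underside, z up.
- yellow_dish: Loose closed round culture dish with yellow contents and a pale rim, 56 mm across, 16 mm high, flat top and bottom, about 30 g. Origin: centre of its underside, z up.
- bottle: Loose round white reagent bottle with a green cap, 42 mm across up to 57 mm high, then a shoulder and a cap 28 mm across; 84 mm high in all; about 100 g. Starts upright. Origin: centre of its underside, z up.
- slide_box: Loose closed blue slide box with a pale label on top, 70 (x, long side) x 40 (y) x 28 mm high, about 80 g. Origin: centre of its underside, z up. It starts with its x along the tray's x, give or take 0.4 rad.
- beaker: Bystander: small empty glass beaker, 52 mm across the rim, 70 mm high, standing on the bench about 0.76 m ahead of the robot, near its centre line. Origin: centre of its underside.
- amber_bottle: Bystander: amber bottle with a black cap, 48 mm across, 100 mm high, standing on the bench about 0.76 m ahead of the robot, near its centre line. Origin: centre of its underside.

How it is judged:
By the outcome, as a careful person would: the job done as asked, in the order asked, and still so for the second after the job is handed in, with the robot touching nothing.
It also fails if it takes over 115 s, if anything falls off the work surface, if the arm or the gripper's body presses on something with over 40 N, if the wrist force passes 120 N, or if a joint passes its speed limit or range.

## Robot

A 6-joint arm with a two-finger parallel gripper is mounted at the origin on the work surface. World frame = base frame: x ahead of the robot, y to its left, z up, the work surface at z = 0. Lengths are in m, angles in degrees, forces in N, time in s.
With the tool pointing down it reaches from about 0.25 to 0.725 m from the base axis. Payload 9.7 kg.
Tool frame: the origin (TCP) lies between the finger pads; the fingertips stand 19 mm ahead of it and the grasp point (between the pads) is the TCP; x points along the fingers, y is the direction in which the jaws open and shut, and the axes are right-handed (so a half turn about x gives the same grasp; the last joint's range is limited). The gripper opens to 85 mm and grips with 20 to 120 N. Pads are 22 mm wide; open, the fingers measure 114 mm over their backs; the gripper's body (76 mm by 85 mm) begins 54 mm behind the grasp point. The pads swing forward as they close: fully open they stand 13 mm farther back than shut.
Start: joints at [63.942, 4.979, 10.078, 95.1, 0, 90], TCP at [0.242, 0.494, 0.25] pointing down, gripper open.
Joint ranges: [-179.16, 179.16], [-48.56, 103.87], [-65.8, 70.77], [-126.05, 130.52], [-82.76, 87.17], [-180, 180]. Speed limits (degrees/s): [127.2, 127.2, 147.25, 180, 180, 180].

## Interface

Orientations are given as [roll, pitch, yaw] about the fixed x, y, z axes, in that order (R = Rz(yaw) Ry(pitch) Rx(roll)).
In Python, from workcell import bot gives the robot as it stands. The module is installed in compiled form; this text tells all that it offers.
- The arm moves only by the shell command python3 -m handwheel 'ROWS' [FORCE]. ROWS is JSON, a list of rows, each a list of 7 numbers: the turn, a rotation vector about the tool's x, y, z in degrees, then the shift along the tool's x, y, z in m, then the closure, from -1 (fully open) to 1 (shut), so that 0 is half open. In form: [[ax, ay, az, dx, dy, dz, fingers], ...]. A call has 1 to 20 rows; each row is the pose to reach, as a shift and turn from the pose commanded when the call began, along the tool's axes at that moment; what a row does not reach only later rows make up. A row lasts 1/8 s, in which the tool goes at most 62.5 mm and 10.7 degrees, less where a joint would pass 70% of its speed; a pose out of reach is approached as far as the arm can. A call with a gripper value outside its range is refused whole. The fingers move at their own pace and stop on an object; FORCE is the grip in N (left out, the last holds). Time passes only in rows, so rows that repeat a pose let the fingers close. It gives the time, the measured TCP pose, the force and the opening at its end, in the units of the state.
- bot.get_obs(): the state, without advancing time (a new reading comes with each control period).
- bot.camera(name): name is "scene" or "top"; returns a dict with "frame" (420x560x3 uint8, red, green, blue), "fx", "fy", "cx", "cy" (pixels), "k1" (the pictures are not rectified: a ray, as slopes to the right and down, at radius r is drawn at 1 + k1 r^2 times it, then the intrinsics apply), "R" (3x3) and "t" (3): a world point X has camera coordinates R X + t. Camera axes: x right, y down, z forward; pixel columns grow to the right and rows downward; lengths in m; the calibration is good to about 2 mm. A picture is of the moment at which its call begins. There is no depth.
- bot.job_done(): hands the job in, once; it reports no verdict.
Trained networks look in a picture, given as the dict that the camera call returned (one of the last four; its "shot" number tells which), for a name from the list of things; names that differ only in an ending like _2 or _b are one class to them, and where a whole thing is asked for, a point or a joint stands for the part that bears it (a point fixed in the world has none). Each returns a list of dicts, best first, with "conf" (0 to 1); they miss things now and then, are a little off and sometimes report something else, mostly with a low value. They report only what shows in the picture. A call takes as long as a camera call.
- bot.look_for(name, picture): "bbox" ([left, top, width, height] as shares, 0 to 1, of the picture: columns of its width, rows of its height, round what is visible of it).
- bot.tip_of(name, picture): "centre" ([column, row] as shares, 0 to 1, of the picture: columns of its width, rows of its height: a listed point, or the origin of a listed thing).
The state is a dict: "time": time; "q": joint angles; "qd": joint speeds; "joint_efforts": joint torques, N m; "ee_pos": TCP position; "tcp_rot": TCP orientation; "wrist_force": force on the tool from outside, world axes, zero at the start; "torque": the same for the moment, N m; "opening": finger opening in m.
Only numpy, scipy, OpenCV 4.12 (cv2) and the standard library are available. Lean on these libraries where they do the work, as an engineer would, in place of code of your own. Each camera call takes 0.05 s, during which the arm holds its last target.

## Working session

There is one attempt and no reset: what is moved stays moved. The work goes in short steps, Python scripts to look and compute and a shell command to move; the robot and the scene stay as the last step left them, time stands still between calls to the robot, and variables do not carry over. Pictures are saved under pics/ and viewed, and the job is handed in when it is done.

```bash
mkdir -p pics; ls; python3 - <<'E'
from workcell import bot
import cv2,json
o=bot.get_obs();print(o)
for n in("scene","top"):
    c=bot.camera(n);cv2.imwrite(f"pics/{n}0.png",c["frame"][:,:,::-1]);print({k:v for k,v in c.items() if k!="frame"})
    for t in ["mat","warmer","tube_block","tray","red_dish","yellow_dish","bottle","slide_box","beaker","amber_bottle"]:
        print(t,[(round(d["conf"],2),[round(float(x),4) for x in d["centre"]]) for d in bot.tip_of(t,c)][:2])
E
```

```text
pics
{'time': 0.0, 'q': array([6.39425696e+01, 5.01056400e+00, 1.00321191e+01, 9.51024767e+01,
       2.31099184e-04, 9.00010987e+01]), 'qd': array([ 0.05426224,  0.06311549,  0.00795408, -0.02399032,  0.08172601,
        0.02315667]), 'joint_efforts': array([ 3.91399866e-03, -5.20391071e+01,  4.64793599e+01,  1.67083705e-02,
        2.33581732e-04,  6.83754067e-07]), 'ee_pos': array([0.24149343, 0.49388031, 0.24956732]), 'tcp_rot': array([ -90.16252835,   89.91907807, -116.22105766]), 'wrist_force': array([ 0.01913661, -1.12327563, -0.7336375 ]), 'torque': array([ 0.02811239, -0.06734752, -0.03500914]), 'opening': 0.08520470719668649}
{'fx': 439.85410943945755, 'fy': 439.85410943945755, 'cx': 275.96820549882284, 'cy': 210.98290552679933, 'k1': -0.12130939720733273, 'R': array([[-0.34095685,  0.94001678, -0.01081092],
       [ 0.7795911 ,  0.27630433, -0.56204416],
       [-0.52534384, -0.2000609 , -0.82703657]]), 't': array([ 0.2289969 , -0.43665867,  1.28707091]), 'shot': 1}
mat [(0.62, [0.6863, 0.589])]
warmer [(0.63, [0.7691, 0.5564])]
tube_block [(0.93, [0.627, 0.5107])]
tray [(
[... 420 characters left out ...]
, 'cy': 197.37484976985868, 'k1': -0.05656600321089849, 'R': array([[ 0.01590466, -0.99984762, -0.0071952 ],
       [-0.99627886, -0.01523742, -0.08483068],
       [ 0.08470812,  0.00851763, -0.9963694 ]]), 't': array([-0.0284638 ,  0.60219523,  1.03169527]), 'shot': 2}
mat [(0.86, [0.3273, 0.4962]), (0.57, [0.5407, 0.3362])]
warmer [(0.88, [0.2602, 0.555])]
tube_block [(0.77, [0.3918, 0.5493])]
tray [(0.76, [0.6252, 0.5443])]
red_dish [(0.61, [0.6818, 0.5969])]
yellow_dish [(0.7, [0.6738, 0.4812])]
bottle [(0.71, [0.6341, 0.5512]), (0.54, [0.5709, 0.505])]
slide_box [(0.79, [0.5884, 0.6181])]
beaker [(0.81, [0.5384, 0.3329])]
amber_bottle [(0.97, [0.4313, 0.3224]), (0.17, [0.3982, 0.5395])]
```

View pics/top0.png

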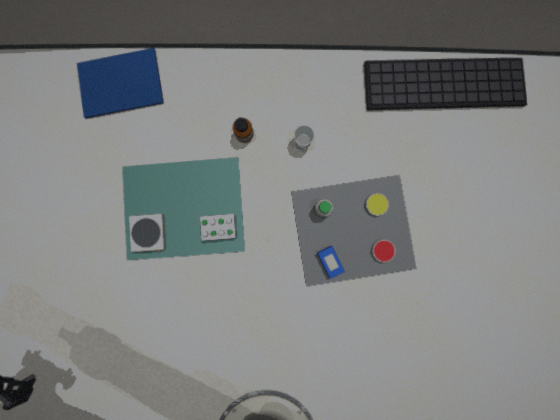

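View pics/scene0.png

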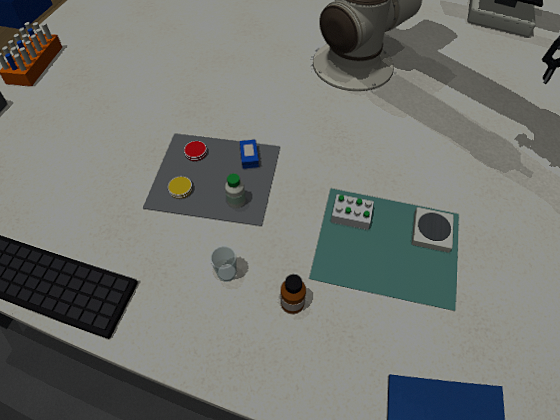

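The top view shows the mat at left, corners about (123,165)–(244,252), with the warmer at (146,232) and the tube block at (218,227). The tray is at right with the bottle (324,208), yellow dish (377,204), red dish (384,251) and slide box (331,262). Next I measure by colour segmentation in both cameras.

```bash
cat > h.py <<'E'
from workcell import bot
import cv2,numpy as np
def ground(c,px,z):
    K=np.array([[c["fx"],0,c["cx"]],[0,c["fy"],c["cy"]],[0,0,1]])
    d=np.array([c["k1"],0,0,0],float)
    p=cv2.undistortPoints(np.array(px,float).reshape(-1,1,2),K,d).reshape(-1,2)
    R=np.array(c["R"]);t=np.array(c["t"]);C=-R.T@t
    r=np.c_[p,np.ones(len(p))]@R
    return C+r*((z-C[2])/r[:,2])[:,None]
def proj(c,X):
    K=np.array([[c["fx"],0,c["cx"]],[0,c["fy"],c["cy"]],[0,0,1]])
    return cv2.projectPoints(np.array(X,float).reshape(-1,3),cv2.Rodrigues(np.array(c["R"]))[0],np.array(c["t"]),K,np.array([c["k1"],0,0,0],float))[0].reshape(-1,2)
def blobs(c,lo,hi,minA=15):
    hsv=cv2.cvtColor(c["frame"],cv2.COLOR_RGB2HSV)
    if lo[0]>hi[0]: m=cv2.inRange(hsv,(lo[0],)+lo[1:],(180,)+hi[1:])|cv2.inRange(hsv,(0,)+lo[1:],hi)
    else: m=cv2.inRange(hsv,lo,hi)
    n,l,s,ce=cv2.connectedComponentsWithStats(m)
    return sorted([(int(s[i,4]),ce[i].round(1).tolist(),(l==i).astype(np.uint8)) for i in range(1,n) if s[i,4]>=minA],key=lambda a:-a[0])
def rect(c,m,z):
    cs=max(cv2.findContours(m,cv2.RETR_EXTERNAL,cv2.CHAIN_APPROX_NONE)[0],key=len).reshape(-1,2)
    g=ground(c,cs,z)[:,:2]
    return cv2.minAreaRect((g*1000).astype(np.float32))
E
python3 - <<'E'
from h import *
for n in("top","scene"):
    c=bot.camera(n);print(n)
    hsv=cv2.cvtColor(c["frame"],cv2.COLOR_RGB2HSV)
    for nm,lo,hi,z in [("red",(170,150,60),(6,255,255),.02),("yel",(22,140,60),(34,255,255),.02),("green",(50,150,40),(75,255,255),.088),("blue",(105,150,60),(125,255,255),.032),("mat",(75,60,40),(95,180,200),.002)]:
        for a,ce,m in blobs(c,lo,hi,20)[:4]:
            print(nm,a,ce,ground(c,[ce],z)[0].round(4),[np.round(v,1).tolist() for v in rect(c,m,z)])
E
```

```text
top
red 300 [383.7, 250.4] [ 0.4757 -0.2832  0.02  ] [[475.5, -282.7], [45.1, 45.8], 45.1]
yel 283 [377.1, 203.8] [ 0.5908 -0.267   0.02  ] [[590.9, -267.4], [45.5, 44.6], 45.4]
blue 4246 [119.5, 82.7] [0.89   0.3895 0.032 ] [[890.7, 390.8], [146.7, 203.2], 11.9]
blue 294 [330.4, 261.9] [ 0.4465 -0.1502  0.032 ] [[446.8, -150.1], [69.1, 39.3], 27.2]
mat 8481 [184.6, 202.5] [0.5879 0.2168 0.002 ] [[574.0, 222.4], [237.1, 296.7], 5.4]
scene
red 242 [194.7, 148.4] [ 0.4772 -0.2833  0.02  ] [[477.2, -283.8], [46.7, 50.6], 76.3]
yel 291 [179.3, 185.2] [ 0.5924 -0.2668  0.02  ] [[591.6, -267.0], [46.8, 49.9], 19.3]
green 106 [232.7, 178.8] [ 0.5816 -0.1296  0.088 ] [[583.3, -129.4], [30.2, 23.5], 22.8]
green 23 [359.0, 201.3] [0.5492 0.1378 0.088 ] [[549.7, 137.9], [13.0, 8.2], 14.0]
green 22 [366.1, 213.3] [0.5734 0.1585 0.088 ] [[573.9, 158.4], [12.6, 8.1], 13.5]
green 21 [347.9, 209.6] [0.5769 0.1215 0.088 ] [[577.8, 121.9], [10.5, 8.1], 14.8]
blue 4465 [442.7, 399.9] [0.8685 0.3789 0.032 ] [[869.5, 386.2], [76.5, 204.6], 12.4]
blue 233 [248.6, 151.5] [ 0.4529 -0.1488  0.032 ] [[450.0, -150.3], [69.2, 39.6], 27.5]
mat 10416 [385.5, 256.0] [0.6049 0.2226 0.002 ] [[575.5, 222.1], [238.7, 298.2], 5.5]
```

```bash
python3 - <<'E'
from h import *
a=np.radians(5.45);Rm=np.array([[np.cos(a),-np.sin(a)],[np.sin(a),np.cos(a)]]);M=np.array([.5748,.2222])
P=lambda x,y,z:np.r_[M+Rm@[x,y],z]
print({k:P(*v,0).round(4) for k,v in dict(w=(-.055,.09),b=(-.055,-.09),bot=(-.055,0),box=(.045,-.09)).items()})
for n in("top","scene"):
    c=bot.camera(n);print(n)
    for nm,X in [("warmer",P(-.055,.09,.026)),("capG",None)]:
        if X is not None:
            u,v=proj(c,X)[0];u0,v0=int(u)-25,int(v)-25
            sub=c["frame"][v0:v0+50,u0:u0+50].max(2);m=(sub<75).astype(np.uint8)
            k,l,s,ce=cv2.connectedComponentsWithStats(m);i=l[25,25];
            mm=np.zeros(c["frame"].shape[:2],np.uint8);mm[v0:v0+50,u0:u0+50]=(l==i)
            print(nm,(u,v),s[i],ground(c,[ce[i]+[u0,v0]],.026)[0].round(4),rect(c,mm,.026))
    for ar,ce,m in blobs(c,(45,110,30),(78,255,255),20)[:6]: print("green",ar,ce,ground(c,[ce],.088)[0].round(4),"blockcap",ground(c,[ce],.044)[0].round(4))
    # white cap / whole bottle bottom check overlay
    im=c["frame"][:,:,::-1].copy()
    for X in [(-.055,.09),(-.055,-.09),(-.055,0),(.045,-.09)]:
        for z in (.002,):
            p=proj(c,P(*X,z))[0];cv2.circle(im,tuple(int(q) for q in p),1,(0,0,255),-1)
    # outlines of block top and warmer top
    for (x0,y0,hx,hy,z) in [(-.055,-.09,.03,.042,.032),(-.055,.09,.045,.042,.024),(.045,-.09,.02,.035,.002)]:
        q=proj(c,[P(x0+i*hx,y0+j*hy,z) for i,j in((1,1),(1,-1),(-1,-1),(-1,1))]);cv2.polylines(im,[q.round().astype(np.int32)],True,(0,0,255),1)
    for X,r,z in [((.583,-.1295),.021,.004),((.583,-.1295),.014,.088),((.4764,-.2832),.028,.02),((.5914,-.267),.028,.02)]:
        t=np.linspace(0,6.28,40);q=proj(c,np.c_[X[0]+r*np.cos(t),X[1]+r*np.sin(t),t*0+z]);cv2.polylines(im,[q.round().astype(np.int32)],True,(255,0,255),1)
    x0=(100,130,330,170) if n=="top" else (140,120,330,190)
    cv2.imwrite(f"pics/{n}1.png",cv2.resize(im[x0[1]:x0[1]+x0[3],x0[0]:x0[0]+x0[2]],None,fx=2.4,fy=2.4,interpolation=2))
E
```

```text
{'w': array([0.5115, 0.3066, 0.    ]), 'b': array([0.5286, 0.1274, 0.    ]), 'bot': array([0.52 , 0.217, 0.   ]), 'box': array([0.6281, 0.1369, 0.    ])}
top
warmer (np.float64(145.5014916753368), np.float64(231.98204509948786)) [ 12  13  27  27 570] [0.5108 0.3067 0.026 ] ((511.5054931640625, 307.8117980957031), (64.25756072998047, 65.53678131103516), 1.1485226154327393)
green 95 [324.9, 206.8] [ 0.577 -0.13   0.088] blockcap [ 0.5798 -0.1345  0.044 ]
scene
warmer (np.float64(434.3583847442619), np.float64(225.8722064185274)) [  9  13  33  28 708] [0.5134 0.3063 0.026 ] ((512.293212890625, 306.0989990234375), (68.79021453857422, 70.66283416748047), 61.717742919921875)
green 136 [232.9, 179.9] [ 0.5842 -0.128   0.088 ] blockcap [ 0.5536 -0.1455  0.044 ]
green 28 [359.0, 201.0] [0.5485 0.1376 0.088 ] blockcap [0.5157 0.1361 0.044 ]
green 25 [340.9, 197.4] [0.5522 0.1001 0.088 ] blockcap [0.5196 0.0963 0.044 ]
green 24 [347.8, 209.5] [0.5767 0.1212 0.088 ] blockcap [0.5457 0.1187 0.044 ]
green 24 [366.1, 213.3] [0.5734 0.1585 0.088 ] blockcap [0.5421 0.1582 0.044 ]
```

View pics/top1.png

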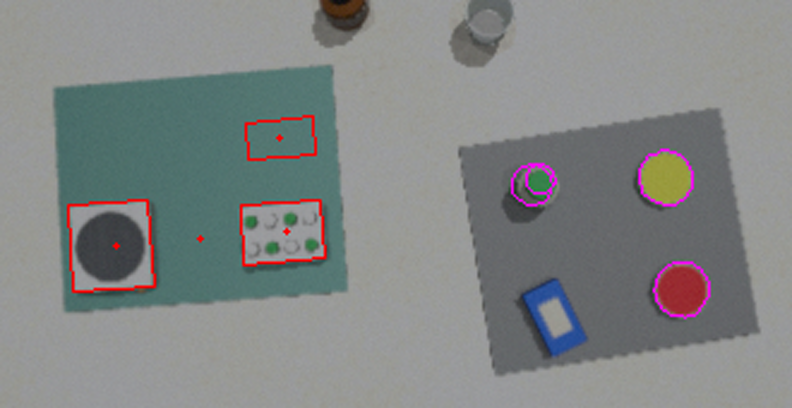

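View pics/scene1.png

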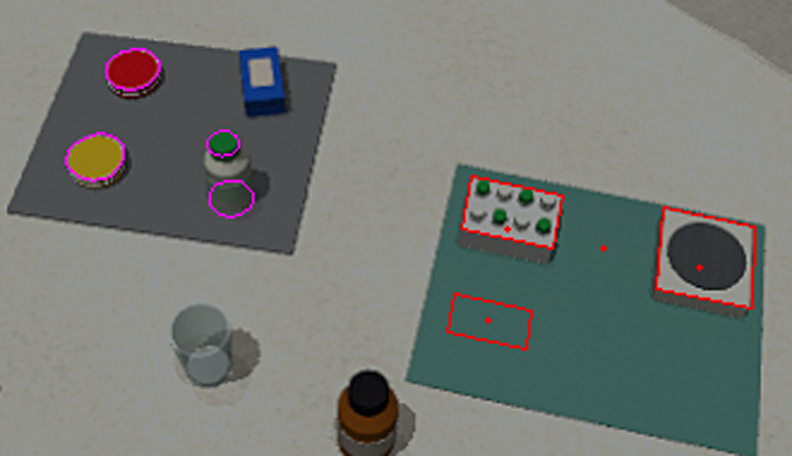

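The overlays fit both views: warmer (0.512,0.307), bottle spot (0.520,0.217), box spot (0.628,0.137). Next I move above the red dish.

```bash
cat >> h.py <<'E'
def to(cur,tgt):
    """cur/tgt: x,y,z,a(deg). tool y=(-sin a,cos a), z=(cos a,sin a), x=-Z"""
    a=np.radians(cur[3]);d=np.array(tgt[:3])-cur[:3]
    print("turn",round(-(tgt[3]-cur[3]),2),"dx,dy,dz",np.round([-d[2],-np.sin(a)*d[0]+np.cos(a)*d[1],np.cos(a)*d[0]+np.sin(a)*d[1]],4),"dist",np.linalg.norm(d).round(3))
def meas():
    from scipy.spatial.transform import Rotation as R
    o=bot.get_obs();T=R.from_euler("xyz",o["tcp_rot"],degrees=True).as_matrix()
    a=np.degrees(np.arctan2(-T[0,1],T[1,1]))
    print("t",round(o["time"],2),"pos",o["ee_pos"].round(4),"a",a.round(2),"toolx",T[:,0].round(3),"F",o["wrist_force"].round(1),"open",round(o["opening"],4),"q",o["q"].round(1))
    return [*o["ee_pos"],a]
E
python3 -c "
from h import *
m=meas();to([.242,.494,.25,-26.06],[.4764,-.2832,.13,0]);bot"
```

```text
t 1.3 pos [0.2416 0.4941 0.2503] a -26.06 toolx [-0. -0. -1.] F [0.7 0.9 0.3] open 0.0853 q [63.9  5.  10.1 95.1 -0.  90. ]
turn -26.06 dx,dy,dz [ 0.12   -0.5952  0.552 ] dist 0.821
```

```bash
python3 -m handwheel '[[0,0,0,0.01,-0.04,0.037,-1],[-8,0,0,0.02,-0.08,0.074,-1],[-16,0,0,0.04,-0.2,0.185,-1],[-26.06,0,0,0.06,-0.3,0.278,-1],[-26.06,0,0,0.06,-0.3,0.278,-1],[-26.06,0,0,0.08,-0.4,0.371,-1],[-26.06,0,0,0.12,-0.595,0.552,-1],[-26.06,0,0,0.12,-0.595,0.552,-1],[-26.06,0,0,0.12,-0.595,0.552,-1],[-26.06,0,0,0.12,-0.595,0.552,-1],[-26.06,0,0,0.12,-0.595,0.552,-1],[-26.06,0,0,0.12,-0.595,0.552,-1],[-26.06,0,0,0.12,-0.595,0.552,-1],[-26.06,0,0,0.12,-0.595,0.552,-1],[-26.06,0,0,0.12,-0.595,0.552,-1],[-26.06,0,0,0.12,-0.595,0.552,-1],[-26.06,0,0,0.12,-0.595,0.552,-1],[-26.06,0,0,0.12,-0.595,0.552,-1]]' 30; python3 -c "
from h import *
meas()
for n in('top','scene'):
    c=bot.camera(n);cv2.imwrite(f'pics/{n}2.png',c['frame'][:,:,::-1])"
```

```text
time: 3.55
ee_pos: [0.4762, -0.2822, 0.1308]
tcp_rot: [-29.9, 90.0, -29.8]
wrist_force: [0.5, -0.3, 0.6]
opening: 0.0853
t 3.55 pos [ 0.4762 -0.2822  0.1308] a 0.06 toolx [ 0.001 -0.    -1.   ] F [ 0.5 -0.3  0.6] open 0.0853 q [-30.6   4.7  -3.4  81.8   0.  -30.7]
```

View pics/scene2.png

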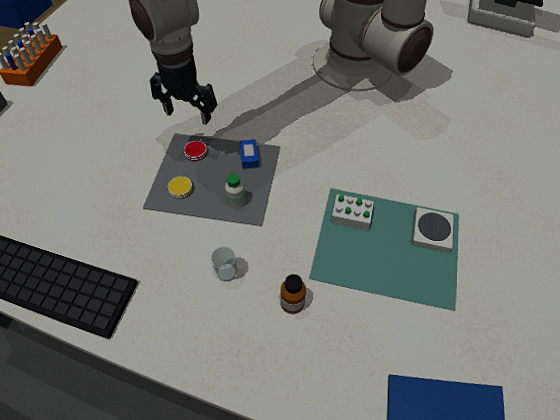

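```bash
python3 -c "
from h import *
c=bot.camera('scene')
cv2.imwrite('pics/tip3.png',cv2.resize(c['frame'][60:135,135:235,::-1],None,fx=7,fy=7,interpolation=cv2.INTER_CUBIC))
for z in(.13,.124,.118,.111,.105): print(z,[((proj(c,[.4765,-.283+s*.0425,z])[0]-[135,60])*7).round() for s in(1,-1)])
"
```

```text
0.13 [array([484., 418.]), array([251., 360.])]
0.124 [array([487., 431.]), array([255., 373.])]
0.118 [array([489., 445.]), array([258., 387.])]
0.111 [array([492., 460.]), array([262., 402.])]
0.105 [array([495., 473.]), array([266., 415.])]
```

View pics/tip3.png

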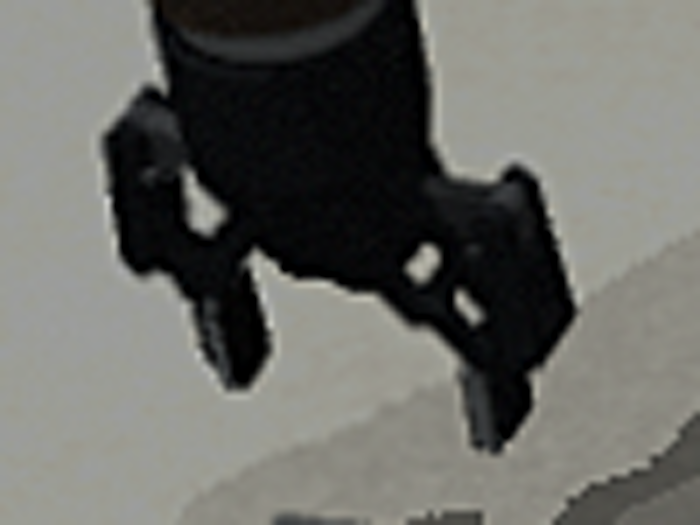

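Measured against the projection, the open tips sit about 6–10 mm ahead of the TCP, so "19 mm" is the shut value. I descend to TCP z = 0.022 and close.

```bash
python3 -m handwheel '[[0,0,0,0.05,0,0,-1],[0,0,0,0.08,0,0,-1],[0,0,0,0.098,0,0,-1],[0,0,0,0.108,0,0,-1],[0,0,0,0.108,0,0,-1],[0,0,0,0.108,0,0,-0.5],[0,0,0,0.108,0,0,-0.5],[0,0,0,0.108,0,0,-0.4],[0,0,0,0.108,0,0,-0.4]]' 30; python3 -c "
from h import *
meas()
c=bot.camera('scene')
cv2.imwrite('pics/g4.png',cv2.resize(c['frame'][90:190,135:265,::-1],None,fx=6,fy=6,interpolation=cv2.INTER_CUBIC))"
```

```text
time: 4.82
ee_pos: [0.4762, -0.2829, 0.0225]
tcp_rot: [-29.1, 90.0, -29.1]
wrist_force: [0.6, 0.6, -0.1]
opening: 0.0596
t 4.83 pos [ 0.4762 -0.2829  0.0225] a 0.0 toolx [ 0. -0. -1.] F [ 0.6  0.6 -0.1] open 0.0596 q [-30.7   7.4 -12.6  70.    0.  -30.7]
```

View pics/g4.png

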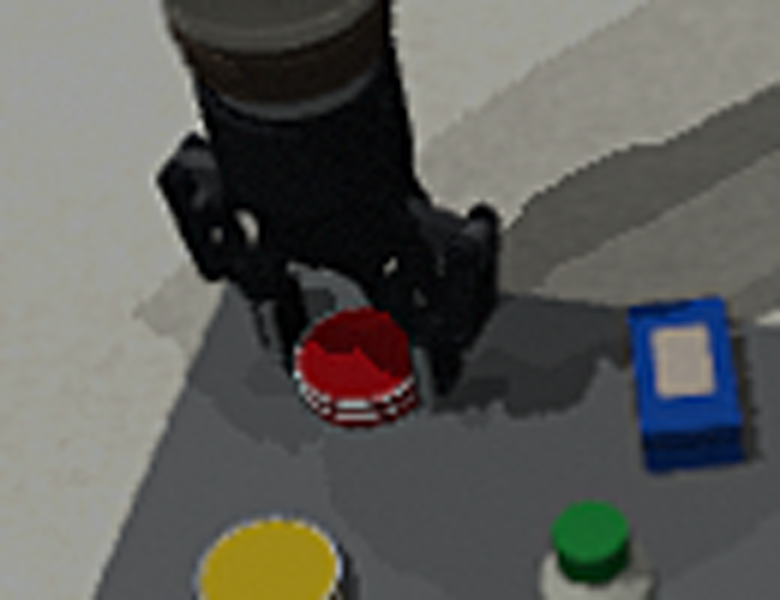

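The fingers straddle the red dish with no contact. Now I grip and lift.

```bash
python3 -m handwheel '[[0,0,0,0,0,0,-0.2],[0,0,0,0,0,0,-0.1],[0,0,0,0,0,0,0],[0,0,0,0,0,0,0],[0,0,0,0,0,0,0],[0,0,0,-0.003,0,0,0],[0,0,0,-0.01,0,0,0],[0,0,0,-0.03,0,0,0],[0,0,0,-0.06,0,0,0],[0,0,0,-0.09,0,0,0],[0,0,0,-0.108,0,0,0],[0,0,0,-0.108,0,0,0]]' 30; python3 -c "
from h import *
meas()
to([.4765,-.283,.13,0],[.5118,.3067,.13,0])
c=bot.camera('scene')
cv2.imwrite('pics/g5.png',cv2.resize(c['frame'][40:190,135:265,::-1],None,fx=4,fy=4,interpolation=cv2.INTER_CUBIC))"
```

```text
time: 6.38
ee_pos: [0.4767, -0.2833, 0.1314]
tcp_rot: [-31.1, 89.9, -31.1]
wrist_force: [0.3, -0.1, -1.1]
opening: 0.0549
t 6.38 pos [ 0.4767 -0.2833  0.1314] a 0.0 toolx [ 0.002 -0.001 -1.   ] F [ 0.3 -0.1 -1.1] open 0.0549 q [-30.7   4.8  -3.3  81.8  -0.  -30.7]
turn 0 dx,dy,dz [-0.      0.5897  0.0353] dist 0.591
```

View pics/g5.png

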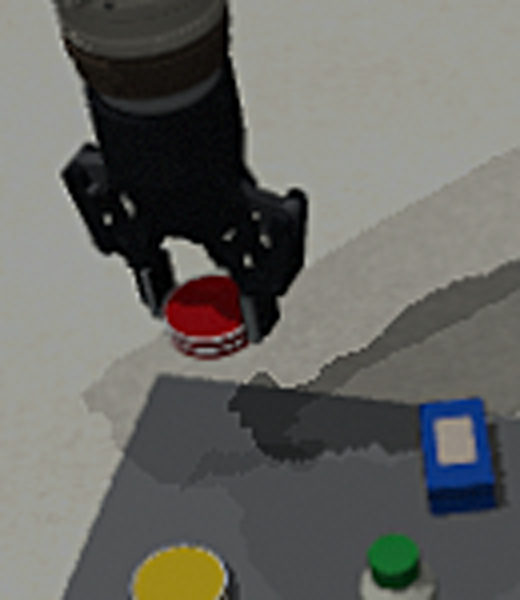

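The red dish is held level and clear of the tray. I carry it over to the warmer.

```bash
python3 -m handwheel '[[0,0,0,0,0.01,0.0006,0],[0,0,0,0,0.03,0.0018,0],[0,0,0,0,0.06,0.0036,0],[0,0,0,0,0.1,0.006,0],[0,0,0,0,0.145,0.0087,0],[0,0,0,0,0.19,0.0114,0],[0,0,0,0,0.235,0.0141,0],[0,0,0,0,0.28,0.0168,0],[0,0,0,0,0.325,0.0195,0],[0,0,0,0,0.37,0.0221,0],[0,0,0,0,0.415,0.0248,0],[0,0,0,0,0.46,0.0275,0],[0,0,0,0,0.505,0.0302,0],[0,0,0,0,0.545,0.0326,0],[0,0,0,0,0.57,0.0341,0],[0,0,0,0,0.585,0.035,0],[0,0,0,0,0.5897,0.0353,0],[0,0,0,0,0.5897,0.0353,0]]'; python3 -c "
from h import *
m=meas()
for n in('top','scene'):
  c=bot.camera(n)
  cv2.imwrite(f'pics/{n}6.png',c['frame'][:,:,::-1])
  for b in blobs(c,(170,120,40),(6,255,255),40)[:3]: print(n,b[:2],ground(c,[b[1]],.128)[0].round(4))
"
```

```text
time: 8.68
ee_pos: [0.5114, 0.3062, 0.1303]
tcp_rot: [-115.3, 90.0, -115.4]
wrist_force: [-0.0, 0.4, 0.0]
opening: 0.0543
t 8.68 pos [0.5114 0.3062 0.1303] a -0.03 toolx [-0. -0. -1.] F [-0.   0.4  0. ] open 0.0543 q [30.9 10.6  3.  82.5 -0.  30.9]
top (44, [133.8, 223.4]) [0.5303 0.3015 0.128 ]
scene (404, [448.2, 198.4]) [0.5124 0.3052 0.128 ]
```

View pics/scene6.png

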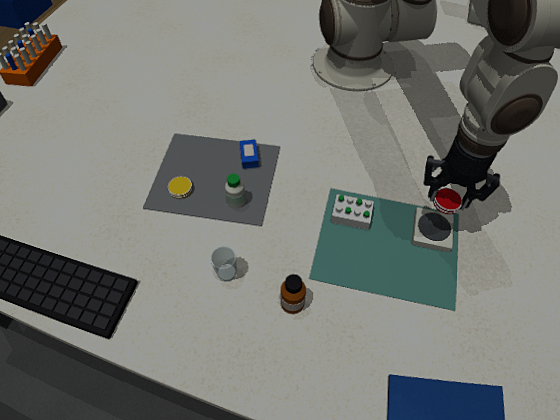

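The red dish sits above the warmer at about (0.512, 0.305). I lower it; contact is expected at TCP z ≈ 0.044.

```bash
python3 -m handwheel '[[0,0,0,0.01,0.0006,0,0],[0,0,0,0.03,0.0006,0,0],[0,0,0,0.055,0.0006,0,0],[0,0,0,0.072,0.0006,0,0],[0,0,0,0.08,0.0006,0,0],[0,0,0,0.083,0.0006,0,0],[0,0,0,0.0845,0.0006,0,0],[0,0,0,0.0855,0.0006,0,0],[0,0,0,0.0855,0.0006,0,0]]'; python3 -c "
from h import *
meas()
c=bot.camera('scene')
cv2.imwrite('pics/g7.png',cv2.resize(c['frame'][140:265,390:490,::-1],None,fx=5,fy=5,interpolation=cv2.INTER_CUBIC))"
```

```text
time: 9.9
ee_pos: [0.5116, 0.3075, 0.0451]
tcp_rot: [31.5, 90.0, 31.5]
wrist_force: [0.4, 0.2, 1.0]
opening: 0.0549
t 9.9 pos [0.5116 0.3075 0.0451] a 0.01 toolx [ 0.  0. -1.] F [0.4 0.2 1. ] open 0.0549 q [31.  12.3 -4.5 73.2  0.  31. ]
```

View pics/g7.png

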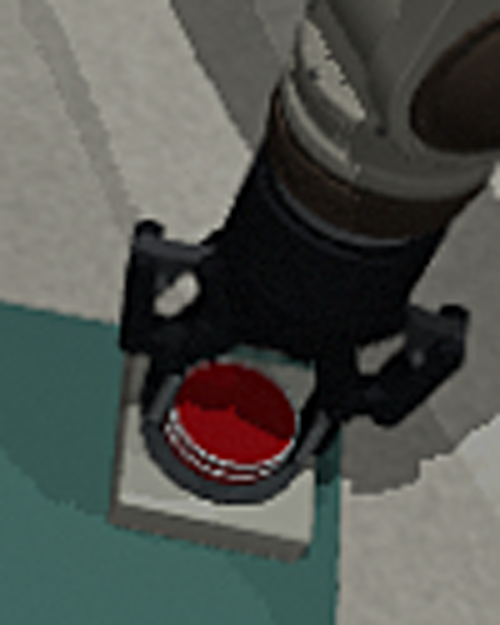

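```bash
python3 -m handwheel '[[0,0,0,0.0005,0,0,0],[0,0,0,0.0008,0,0,0],[0,0,0,0.0008,0,0,0]]';  python3 -m handwheel '[[0,0,0,0.0004,0,0,0],[0,0,0,0.0004,0,0,0]]'
```

```text
time: 10.32
ee_pos: [0.5115, 0.3075, 0.0447]
tcp_rot: [31.7, 90.0, 31.7]
wrist_force: [-1.1, -1.0, 4.4]
opening: 0.055
time: 10.58
ee_pos: [0.5116, 0.3075, 0.0447]
tcp_rot: [29.9, 89.9, 29.9]
wrist_force: [-2.4, -1.4, 8.7]
opening: 0.0549
```

Contact at 8.7 N upward. I relax by 1 mm, release with a small opening and retreat.

```bash
python3 -m handwheel '[[0,0,0,-0.0008,0,0,0],[0,0,0,-0.0008,0,0,-0.35],[0,0,0,-0.0008,0,0,-0.45],[0,0,0,-0.0008,0,0,-0.55],[0,0,0,-0.0008,0,0,-0.55],[0,0,0,-0.01,0,0,-0.55],[0,0,0,-0.04,0,0,-0.55],[0,0,0,-0.0867,0,0,-0.8],[0,0,0,-0.0867,0,0,-1],[0,0,0,-0.0867,0,0,-1]]'; python3 -c "
from h import *
meas()
to([.5118,.3073,.13,0],[.5914,-.267,.13,0])
for n in('top','scene'):
  c=bot.camera(n)
  cv2.imwrite(f'pics/{n}8.png',c['frame'][:,:,::-1])
  for b in blobs(c,(170,120,40),(6,255,255),20)[:3]: print(n,b[:2],ground(c,[b[1]],.042)[0].round(4),rect(c,b[2],.042))
"
```

```text
time: 11.82
ee_pos: [0.5114, 0.3074, 0.1304]
tcp_rot: [32.6, 90.0, 32.6]
wrist_force: [-0.8, -1.0, -0.3]
opening: 0.0853
t 11.82 pos [0.5114 0.3074 0.1304] a 0.0 toolx [ 0.  0. -1.] F [-0.8 -1.  -0.3] open 0.0853 q [31.  10.6  3.1 82.5  0.  31. ]
turn 0 dx,dy,dz [-0.     -0.5743  0.0796] dist 0.58
top (53, [144.7, 224.6]) [0.5295 0.3042 0.042 ] ((529.7021484375, 304.6532287597656), (12.201786994934082, 32.34239196777344), 1.044740915298462)
top (41, [144.3, 240.1]) [0.4917 0.3037 0.042 ] ((492.0044250488281, 303.2275695800781), (9.712830543518066, 27.116619110107422), 1.1372864246368408)
scene (366, [436.6, 222.3]) [0.5125 0.307  0.042 ] ((512.6212768554688, 307.2635803222656), (48.14244842529297, 50.044395446777344), 19.489973068237305)
scene (22, [429.8, 233.0]) [0.5443 0.2971 0.042 ] ((543.65380859375, 296.6769714355469), (35.91197204589844, 8.181008338928223), 72.03598022460938)
```

View pics/scene8.png

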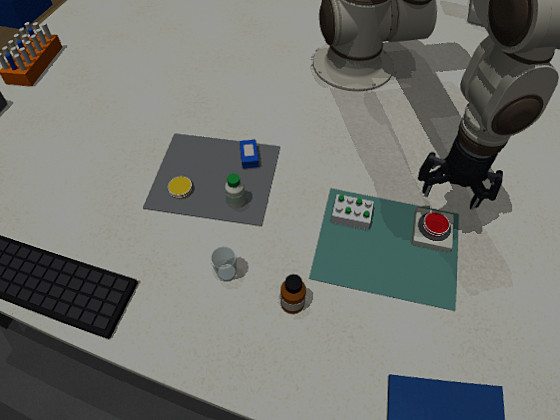

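The red dish is on the plate at (0.512,0.307). Now the yellow dish.

```bash
python3 -m handwheel '[[0,0,0,0,-0.02,0.0028,-1],[0,0,0,0,-0.06,0.0083,-1],[0,0,0,0,-0.12,0.0166,-1],[0,0,0,0,-0.18,0.025,-1],[0,0,0,0,-0.24,0.0333,-1],[0,0,0,0,-0.3,0.0416,-1],[0,0,0,0,-0.36,0.05,-1],[0,0,0,0,-0.42,0.0582,-1],[0,0,0,0,-0.48,0.0665,-1],[0,0,0,0,-0.53,0.0735,-1],[0,0,0,0,-0.56,0.0776,-1],[0,0,0,0,-0.5743,0.0796,-1],[0,0,0,0,-0.5743,0.0796,-1],[0,0,0,0.04,-0.5743,0.0796,-1],[0,0,0,0.075,-0.5743,0.0796,-1],[0,0,0,0.098,-0.5743,0.0796,-1],[0,0,0,0.108,-0.5743,0.0796,-1],[0,0,0,0.108,-0.5743,0.0796,-0.6],[0,0,0,0.108,-0.5743,0.0796,-0.45],[0,0,0,0.108,-0.5743,0.0796,-0.4]]'; python3 -c "
from h import *
meas()
c=bot.camera('scene')
cv2.imwrite('pics/g9.png',cv2.resize(c['frame'][90:220,135:265,::-1],None,fx=4.5,fy=4.5,interpolation=cv2.INTER_CUBIC))"
```

```text
time: 14.42
ee_pos: [0.5916, -0.2671, 0.0235]
tcp_rot: [-24.1, 89.9, -24.1]
wrist_force: [0.1, -0.3, -0.8]
opening: 0.0599
t 14.43 pos [ 0.5916 -0.2671  0.0235] a 0.01 toolx [ 0.002 -0.001 -1.   ] F [ 0.1 -0.3 -0.8] open 0.0599 q [-24.3  19.9   2.4  72.4   0.  -24.3]
```

View pics/g9.png

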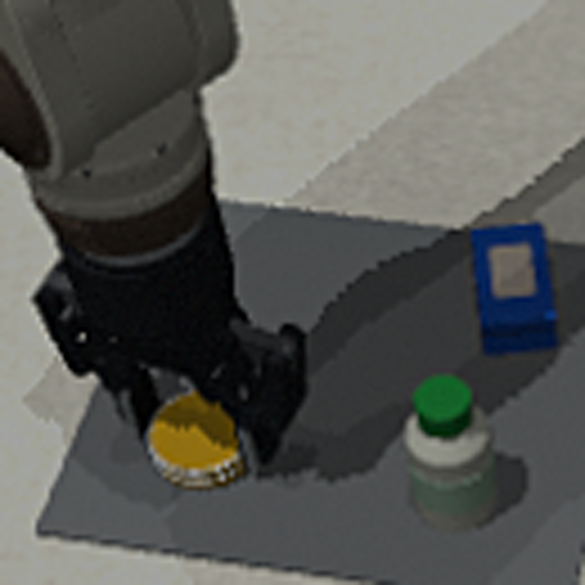

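The fingers straddle the yellow dish. I grip and lift, then carry it to (0.5118, 0.307).

```bash
python3 -m handwheel '[[0,0,0,0,0,0,-0.2],[0,0,0,0,0,0,-0.1],[0,0,0,0,0,0,0],[0,0,0,0,0,0,0],[0,0,0,0,0,0,0],[0,0,0,-0.003,0,0,0],[0,0,0,-0.01,0,0,0],[0,0,0,-0.03,0,0,0],[0,0,0,-0.06,0,0,0],[0,0,0,-0.09,0,0,0],[0,0,0,-0.108,0,0,0],[0,0,0,-0.108,0,0,0]]' 30; python3 -c "
from h import *
meas()
c=bot.camera('scene')
for b in blobs(c,(20,120,40),(36,255,255),40)[:3]: print(b[:2],ground(c,[b[1]],.128)[0].round(4))
cv2.imwrite('pics/g10.png',cv2.resize(c['frame'][50:200,135:265,::-1],None,fx=4,fy=4,interpolation=cv2.INTER_CUBIC))"
```

```text
time: 15.98
ee_pos: [0.5918, -0.2672, 0.1323]
tcp_rot: [-24.2, 89.8, -24.2]
wrist_force: [-0.0, -0.7, -1.0]
opening: 0.0544
t 15.97 pos [ 0.5918 -0.2672  0.1323] a 0.0 toolx [ 0.003 -0.001 -1.   ] F [-0.  -0.7 -1. ] open 0.0544 q [-24.3  17.8  11.9  83.9   0.  -24.3]
(278, [167.7, 154.7]) [ 0.5953 -0.2701  0.128 ]
(41, [170.2, 165.4]) [ 0.6199 -0.251   0.128 ]
```

View pics/g10.png

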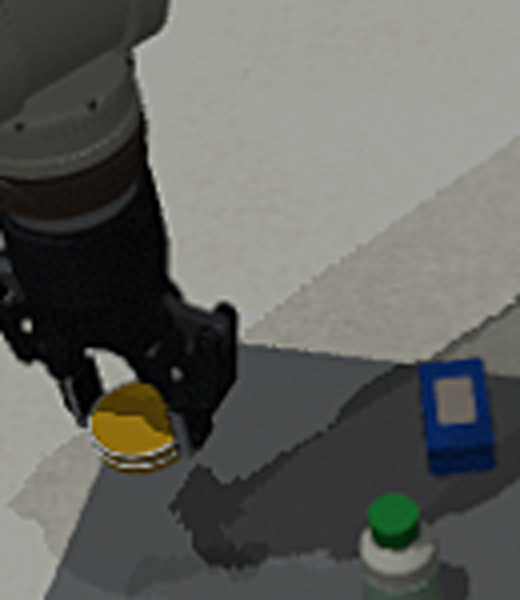

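The yellow dish is held level. I carry it over.

```bash
python3 -m handwheel '[[0,0,0,0,0.01,-0.0014,0],[0,0,0,0,0.03,-0.0042,0],[0,0,0,0,0.06,-0.0083,0],[0,0,0,0,0.1,-0.0139,0],[0,0,0,0,0.145,-0.0201,0],[0,0,0,0,0.19,-0.0263,0],[0,0,0,0,0.235,-0.0326,0],[0,0,0,0,0.28,-0.0388,0],[0,0,0,0,0.325,-0.045,0],[0,0,0,0,0.37,-0.0513,0],[0,0,0,0,0.415,-0.0575,0],[0,0,0,0,0.46,-0.0638,0],[0,0,0,0,0.5,-0.0693,0],[0,0,0,0,0.535,-0.0742,0],[0,0,0,0,0.56,-0.0776,0],[0,0,0,0,0.571,-0.0791,0],[0,0,0,0,0.5743,-0.0796,0],[0,0,0,0,0.5743,-0.0796,0]]'; python3 -c "
from h import *
m=meas()
for n in('top','scene'):
  c=bot.camera(n)
  for b in blobs(c,(20,120,40),(36,255,255),30)[:3]: print(n,b[:2],ground(c,[b[1]],.128)[0].round(4),rect(c,b[2],.128))
im=c['frame'][:,:,::-1].copy()
t=np.linspace(0,6.28,60)
for z in (.128,.112):
  q=proj(c,np.c_[.5118+.028*np.cos(t),.3073+.028*np.sin(t),t*0+z])*1
  cv2.polylines(im,[(q*16).round().astype(np.int32)],True,(255,0,255),1,0,4)
for nm,i in(('a',im),('b',c['frame'][:,:,::-1])): cv2.imwrite(f'pics/g11{nm}.png',cv2.resize(i[140:265,390:490],None,fx=4.5,fy=4.5,interpolation=cv2.INTER_CUBIC))
"
```

```text
time: 18.27
ee_pos: [0.5113, 0.3069, 0.1302]
tcp_rot: [-124.3, 90.0, -124.3]
wrist_force: [0.7, 1.0, -0.7]
opening: 0.0545
t 18.27 pos [0.5113 0.3069 0.1302] a -0.01 toolx [-0. -0. -1.] F [ 0.7  1.  -0.7] open 0.0545 q [31.  10.6  3.1 82.5 -0.  31. ]
top (42, [133.7, 223.6]) [0.5299 0.3017 0.128 ] ((530.2470703125, 301.11688232421875), (31.143760681152344, 8.75303840637207), 74.72400665283203)
top (38, [133.2, 240.9]) [0.4912 0.3013 0.128 ] ((491.242919921875, 300.19036865234375), (8.50224494934082, 30.575281143188477), 13.487051963806152)
scene (406, [448.5, 198.7]) [0.5129 0.3059 0.128 ] ((512.24169921875, 306.06378173828125), (50.09236145019531, 48.71363830566406), 52.05154037475586)
```

View pics/g11a.png

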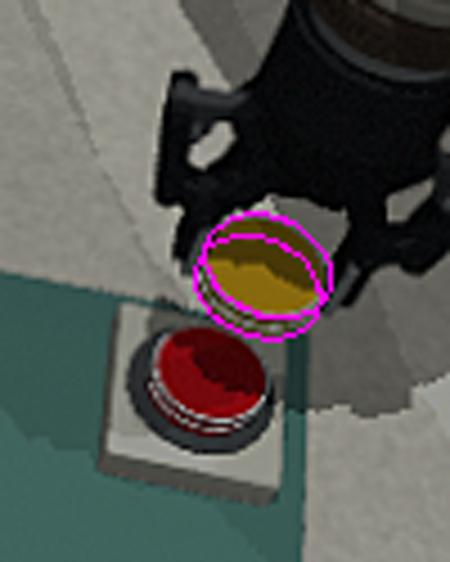

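Yellow reads within 0.5 mm of red's earlier reading at this pose. I lower it onto red; contact is expected near TCP z ≈ 0.0605.

```bash
python3 -m handwheel '[[0,0,0,0.01,0,0,0],[0,0,0,0.03,0,0,0],[0,0,0,0.05,0,0,0],[0,0,0,0.06,0,0,0],[0,0,0,0.065,0,0,0],[0,0,0,0.0675,0,0,0],[0,0,0,0.0685,0,0,0],[0,0,0,0.0685,0,0,0]]';  python3 -m handwheel '[[0,0,0,0.0005,0,0,0],[0,0,0,0.0008,0,0,0],[0,0,0,0.0008,0,0,0]]'
```

```text
time: 19.38
ee_pos: [0.5116, 0.3075, 0.0622]
tcp_rot: [28.1, 90.0, 28.1]
wrist_force: [-0.3, 0.3, -0.7]
opening: 0.0547
time: 19.75
ee_pos: [0.5115, 0.3075, 0.0614]
tcp_rot: [30.9, 90.0, 30.9]
wrist_force: [-1.2, -0.5, 3.6]
opening: 0.0544
```

```bash
python3 -m handwheel '[[0,0,0,0.0003,0,0,0],[0,0,0,0,0,0,-0.35],[0,0,0,0,0,0,-0.45],[0,0,0,0,0,0,-0.55],[0,0,0,0,0,0,-0.55],[0,0,0,-0.01,0,0,-0.55],[0,0,0,-0.04,0,0,-0.55],[0,0,0,-0.08,0,0,-0.8],[0,0,0,-0.0893,0,0,-1],[0,0,0,-0.0893,0,0,-1]]'; python3 -c "
from h import *
m=meas()
for n in('top','scene'):
  c=bot.camera(n)
  for b in blobs(c,(20,120,40),(36,255,255),30)[:3]: print(n,b[:2],ground(c,[b[1]],.058)[0].round(4),rect(c,b[2],.058))
im=c['frame'][:,:,::-1].copy()
cv2.imwrite('pics/g12.png',cv2.resize(im[140:265,390:490],None,fx=4.5,fy=4.5,interpolation=cv2.INTER_CUBIC))
"
```

```text
time: 21.0
ee_pos: [0.5117, 0.3076, 0.1511]
tcp_rot: [30.7, 89.9, 30.7]
wrist_force: [-0.6, -0.0, -0.3]
opening: 0.0855
t 21.0 pos [0.5117 0.3076 0.1511] a 0.0 toolx [ 0.001  0.001 -1.   ] F [-0.6 -0.  -0.3] open 0.0855 q [31.  10.5  5.2 84.6 -0.  31. ]
top (54, [142.6, 224.5]) [0.5294 0.3042 0.058 ] ((530.0586547851562, 304.02679443359375), (32.5051383972168, 11.295722961425781), 84.0496597290039)
top (50, [141.9, 240.0]) [0.4922 0.3044 0.058 ] ((492.233154296875, 303.00408935546875), (9.565896987915039, 31.534664154052734), 1.1397602558135986)
scene (373, [438.8, 218.2]) [0.5126 0.307  0.058 ] ((512.9585571289062, 307.189697265625), (47.7420768737793, 49.92318344116211), 19.540647506713867)
```

View pics/g12.png

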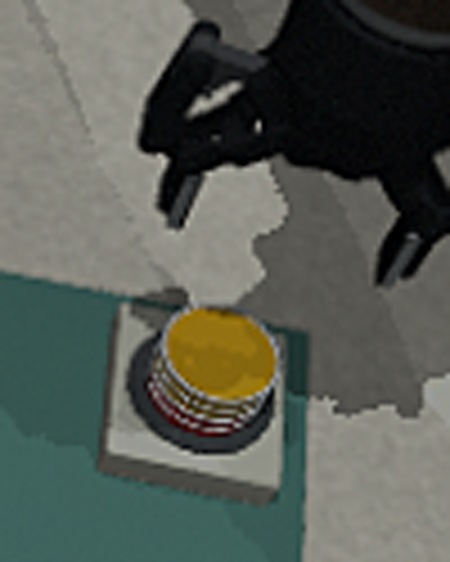

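The yellow dish is squarely on red, with matching scene centroids (0.5125,0.307) and (0.5126,0.307). I refine the bottle position before going to it.

```bash
python3 -c "
from h import *
for n in('top','scene'):
  c=bot.camera(n)
  for b in blobs(c,(45,110,30),(78,255,255),60)[:1]: print(n,b[:2],ground(c,[b[1]],.088)[0].round(4),rect(c,b[2],.088))
  print([(d['conf'],ground(c,[[d['centre'][0]*560,d['centre'][1]*420]],.004)[0].round(4)) for d in bot.tip_of('bottle',c)])
  im=c['frame'][:,:,::-1].copy();t=np.linspace(0,6.28,60)
  for r,z in((.021,.004),(.021,.061),(.014,.088)):
    q=proj(c,np.c_[.580+r*np.cos(t),-.13+r*np.sin(t),t*0+z]);cv2.polylines(im,[(q*16).round().astype(np.int32)],True,(255,0,255),1,0,4)
  u,v=proj(c,[.58,-.13,.04])[0].astype(int)
  cv2.imwrite(f'pics/b13{n}.png',cv2.resize(im[v-30:v+30,u-30:u+30],None,fx=8,fy=8,interpolation=cv2.INTER_CUBIC))
to([.5118,.3073,.15,0],[.580,-.13,.15,90])
"
```

```text
top (96, [324.9, 206.8]) [ 0.577 -0.13   0.088] ((576.5137939453125, -130.25387573242188), (23.3310546875, 23.26046371459961), 0.44328251481056213)
[(0.53, array([ 0.5739, -0.1238,  0.004 ]))]
scene (137, [232.9, 179.9]) [ 0.5842 -0.128   0.088 ] ((584.2642211914062, -127.87692260742188), (33.242767333984375, 25.679719924926758), 22.71126937866211)
[(0.83, array([ 0.5804, -0.1385,  0.004 ]))]
turn -90 dx,dy,dz [-0.     -0.4373  0.0682] dist 0.443
```

View pics/b13top.png

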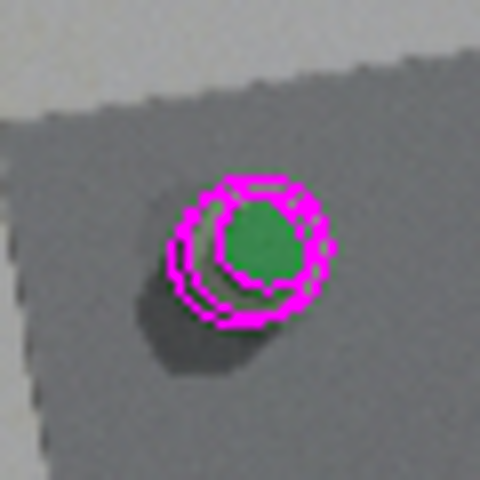

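View pics/b13scene.png

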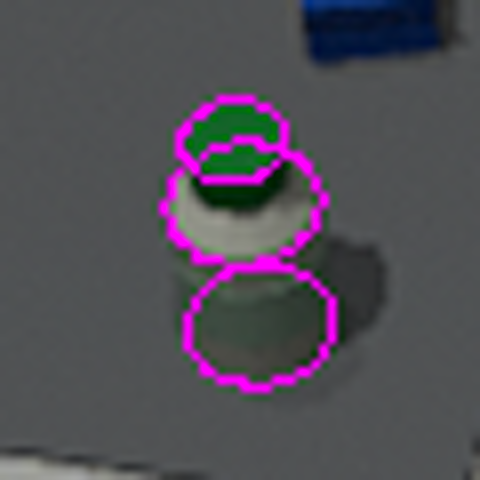

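```bash
python3 -m handwheel '[[-3,0,0,0,-0.02,0.003,-1],[-12,0,0,0,-0.06,0.009,-1],[-22,0,0,0,-0.11,0.017,-1],[-32,0,0,0,-0.16,0.025,-1],[-42,0,0,0,-0.21,0.032,-1],[-52,0,0,0,-0.26,0.04,-1],[-62,0,0,0,-0.31,0.048,-1],[-72,0,0,0,-0.36,0.055,-1],[-81,0,0,0,-0.4,0.061,-1],[-87,0,0,0,-0.425,0.065,-1],[-90,0,0,0,-0.4383,0.0672,-1],[-90,0,0,0,-0.4383,0.0672,-1],[-90,0,0,0,-0.4383,0.0672,-1]]'; python3 -c "
from h import *
m=meas()"; python3 -m handwheel '[[0,0,0,0.03,0,0,-1],[0,0,0,0.06,0,0,-1],[0,0,0,0.085,0,0,-1],[0,0,0,0.1,0,0,-1],[0,0,0,0.104,0,0,-1],[0,0,0,0.104,0,0,-0.6],[0,0,0,0.104,0,0,-0.3],[0,0,0,0.104,0,0,-0.2]]';python3 -c "
from h import *
m=meas()
c=bot.camera('scene')
cv2.imwrite('pics/g14.png',cv2.resize(c['frame'][90:230,165:295,::-1],None,fx=4,fy=4,interpolation=cv2.INTER_CUBIC))
"
```

```text
time: 22.92
ee_pos: [0.5785, -0.1304, 0.15]
tcp_rot: [61.0, 90.0, 151.0]
wrist_force: [0.2, 0.5, -0.2]
opening: 0.0852
t 22.93 pos [ 0.5785 -0.1304  0.15  ] a 89.95 toolx [-0.  0. -1.] F [ 0.2  0.5 -0.2] open 0.0852 q [ -12.7   10.     4.6   84.6    0.  -102.7]
time: 23.92
ee_pos: [0.579, -0.131, 0.0471]
tcp_rot: [-102.4, 89.9, -12.4]
wrist_force: [0.2, 0.6, 0.6]
opening: 0.0515
t 23.93 pos [ 0.579  -0.131   0.0471] a 90.0 toolx [ 0.001 -0.    -1.   ] F [0.2 0.6 0.6] open 0.0515 q [ -12.8   11.8   -4.9   73.3    0.  -102.7]
```

View pics/g14.png

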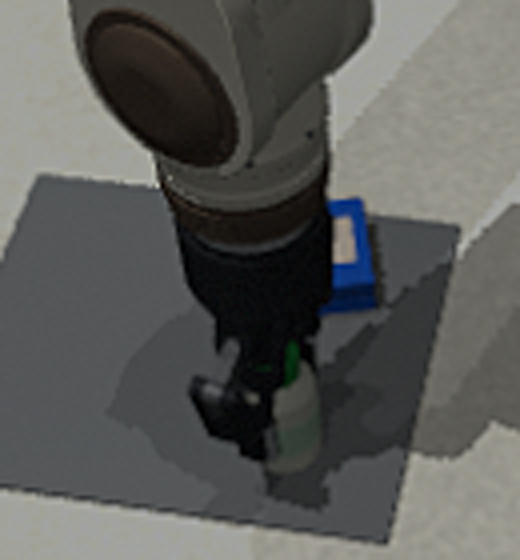

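The bottle stands between the fingers. I grip and lift.

```bash
python3 -m handwheel '[[0,0,0,0,0,0,0],[0,0,0,0,0,0,0.1],[0,0,0,0,0,0,0.2],[0,0,0,0,0,0,0.2],[0,0,0,0,0,0,0.2],[0,0,0,-0.003,0,0,0.2],[0,0,0,-0.01,0,0,0.2],[0,0,0,-0.03,0,0,0.2],[0,0,0,-0.06,0,0,0.2],[0,0,0,-0.09,0,0,0.2],[0,0,0,-0.104,0,0,0.2],[0,0,0,-0.104,0,0,0.2]]' 40; python3 -c "
from h import *
m=meas()
to([.579,-.131,.15,90],[.520,.217,.15,90])
c=bot.camera('scene')
cv2.imwrite('pics/g15.png',cv2.resize(c['frame'][50:230,165:295,::-1],None,fx=3.3,fy=3.3,interpolation=cv2.INTER_CUBIC))
"
```

```text
time: 25.48
ee_pos: [0.579, -0.131, 0.1509]
tcp_rot: [-101.5, 89.9, -11.5]
wrist_force: [0.2, 0.8, -1.8]
opening: 0.041
t 25.48 pos [ 0.579  -0.131   0.1509] a 90.0 toolx [ 0.001 -0.    -1.   ] F [ 0.2  0.8 -1.8] open 0.041 q [ -12.7   10.     4.7   84.6    0.  -102.8]
turn 0 dx,dy,dz [-0.     0.059  0.348] dist 0.353
```

View pics/g15.png

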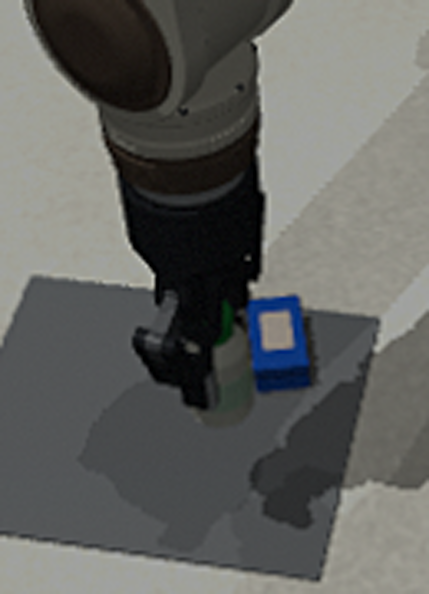

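The bottle is up (weight about 1 N). I carry it to between the warmer and the block.

```bash
python3 -m handwheel '[[0,0,0,0,0.0017,0.01,0.2],[0,0,0,0,0.005,0.03,0.2],[0,0,0,0,0.01,0.06,0.2],[0,0,0,0,0.0165,0.097,0.2],[0,0,0,0,0.023,0.135,0.2],[0,0,0,0,0.0295,0.174,0.2],[0,0,0,0,0.036,0.213,0.2],[0,0,0,0,0.0425,0.25,0.2],[0,0,0,0,0.0485,0.286,0.2],[0,0,0,0,0.0535,0.316,0.2],[0,0,0,0,0.057,0.336,0.2],[0,0,0,0,0.0585,0.345,0.2],[0,0,0,0,0.059,0.348,0.2],[0,0,0,0,0.059,0.348,0.2]]'; python3 -c "
from h import *
m=meas()
for n in('top','scene'):
  c=bot.camera(n)
  im=c['frame'][:,:,::-1].copy();t=np.linspace(0,6.28,60)
  for r,z in((.021,.108),(.021,.165),(.014,.192)):
    q=proj(c,np.c_[.520+r*np.cos(t),.217+r*np.sin(t),t*0+z]);cv2.polylines(im,[(q*16).round().astype(np.int32)],True,(255,0,255),1,0,4)
  u,v=proj(c,[.52,.217,.12])[0].astype(int)
  cv2.imwrite(f'pics/b16{n}.png',cv2.resize(im[v-50:v+50,u-60:u+60],None,fx=6,fy=6,interpolation=cv2.INTER_CUBIC))
"
```

```text
time: 27.28
ee_pos: [0.5197, 0.2166, 0.1503]
tcp_rot: [174.4, 90.0, -95.6]
wrist_force: [-0.7, -0.7, -1.1]
opening: 0.0412
t 27.27 pos [0.5197 0.2166 0.1503] a 89.97 toolx [-0. -0. -1.] F [-0.7 -0.7 -1.1] open 0.0412 q [ 22.6   5.9   0.   84.1  -0.  -67.3]
```

View pics/b16scene.png

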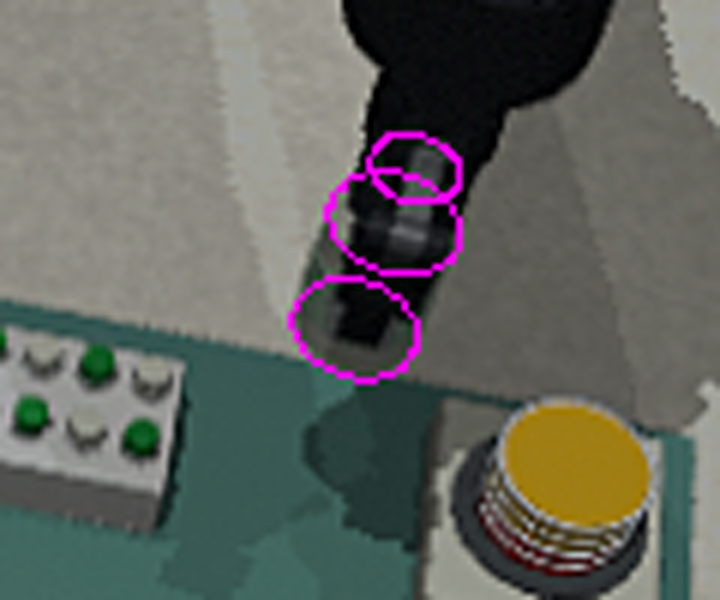

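The bottle fits its predicted outline to about 1 px. I lower it; contact is expected at TCP z ≈ 0.044.

```bash
python3 -m handwheel '[[0,0,0,0.01,0,0,0.2],[0,0,0,0.03,0,0,0.2],[0,0,0,0.06,0,0,0.2],[0,0,0,0.085,0,0,0.2],[0,0,0,0.098,0,0,0.2],[0,0,0,0.102,0,0,0.2],[0,0,0,0.1045,0,0,0.2],[0,0,0,0.1045,0,0,0.2]]';  python3 -m handwheel '[[0,0,0,0.0005,0,0,0.2],[0,0,0,0.001,0,0,0.2],[0,0,0,0.001,0,0,0.2]]'
```

```text
time: 28.38
ee_pos: [0.52, 0.2172, 0.0465]
tcp_rot: [-69.4, 89.9, 20.6]
wrist_force: [-0.3, 0.2, -1.4]
opening: 0.0408
time: 28.75
ee_pos: [0.5196, 0.2171, 0.0449]
tcp_rot: [-75.9, 90.0, 14.1]
wrist_force: [0.3, -0.3, -0.9]
opening: 0.041
```

```bash
python3 -m handwheel '[[0,0,0,0.0005,0,0,0.2],[0,0,0,0.0008,0,0,0.2],[0,0,0,0.0008,0,0,0.2]]'
```

```text
time: 29.12
ee_pos: [0.5197, 0.2172, 0.0447]
tcp_rot: [-62.4, 90.0, 27.6]
wrist_force: [-3.3, -0.5, 5.5]
opening: 0.0408
```

Contact at 5.5 N. I release and go up.

```bash
python3 -m handwheel '[[0,0,0,-0.0004,0,0,0],[0,0,0,-0.0004,0,0,-0.2],[0,0,0,-0.0004,0,0,-0.4],[0,0,0,-0.0004,0,0,-0.5],[0,0,0,-0.0004,0,0,-0.5],[0,0,0,-0.01,0,0,-0.5],[0,0,0,-0.04,0,0,-0.5],[0,0,0,-0.08,0,0,-0.5],[0,0,0,-0.1163,0,0,-0.5],[0,0,0,-0.1163,0,0,-0.5]]'; python3 -c "
from h import *
m=meas()
for n in('top','scene'):
  c=bot.camera(n)
  im=c['frame'][:,:,::-1].copy();t=np.linspace(0,6.28,60)
  for r,z in((.021,.002),(.021,.059),(.014,.086)):
    q=proj(c,np.c_[.520+r*np.cos(t),.217+r*np.sin(t),t*0+z]);cv2.polylines(im,[(q*16).round().astype(np.int32)],True,(255,0,255),1,0,4)
  u,v=proj(c,[.52,.217,.05])[0].astype(int)
  cv2.imwrite(f'pics/b17{n}.png',cv2.resize(im[v-50:v+50,u-60:u+60],None,fx=6,fy=6,interpolation=cv2.INTER_CUBIC))
  b=blobs(c,(105,150,60),(125,255,255))[1];print(b[:2],rect(c,b[2],.032))
to([.52,.217,.16,90],[.4485,-.1502,.14,27.35])
"
```

```text
time: 30.38
ee_pos: [0.5209, 0.2177, 0.1643]
tcp_rot: [-67.3, 89.7, 22.7]
wrist_force: [0.3, 0.4, -0.5]
opening: 0.0643
t 30.38 pos [0.5209 0.2177 0.1643] a 90.0 toolx [ 0.005  0.002 -1.   ] F [ 0.3  0.4 -0.5] open 0.0643 q [ 22.7   5.8   1.4  85.3   0.  -67.3]
(293, [330.3, 261.9]) ((446.7946472167969, -150.140625), (69.08763885498047, 39.29618453979492), 27.18247413635254)
(232, [248.6, 151.6]) ((450.1685485839844, -150.2589111328125), (69.47456359863281, 39.64848709106445), 27.465007781982422)
turn 62.65 dx,dy,dz [ 0.02    0.0715 -0.3672] dist 0.375
```

View pics/b17scene.png

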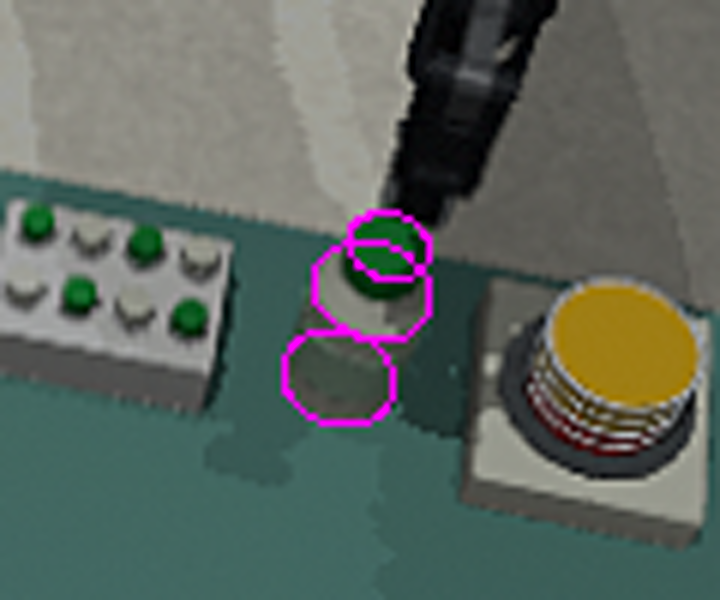

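View pics/b17top.png

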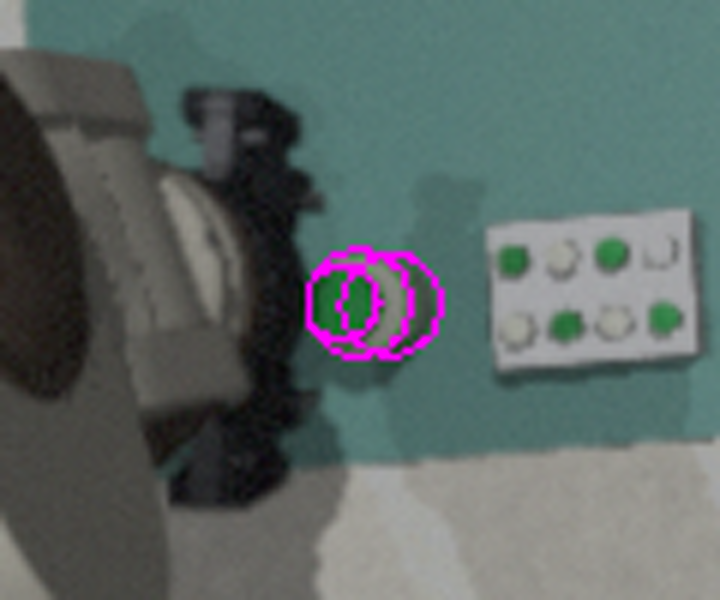

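The bottle stands upright on target. Next, the slide box at (0.4485,-0.150), long axis at 27.3°.

```bash
python3 -m handwheel '[[3,0,0,0,0.004,-0.02,-0.5],[12,0,0,0,0.0115,-0.06,-0.6],[22,0,0,0,0.021,-0.11,-0.8],[32,0,0,0.005,0.031,-0.16,-1],[42,0,0,0.008,0.041,-0.21,-1],[52,0,0,0.012,0.051,-0.26,-1],[60,0,0,0.016,0.06,-0.31,-1],[62.65,0,0,0.02,0.067,-0.345,-1],[62.65,0,0,0.02,0.0715,-0.3672,-1],[62.65,0,0,0.02,0.0715,-0.3672,-1],[62.65,0,0,0.02,0.0715,-0.3672,-1]]' 30; python3 -m handwheel '[[0,0,0,0.03,0,0,-1],[0,0,0,0.06,0,0,-1],[0,0,0,0.09,0,0,-1],[0,0,0,0.11,0,0,-1],[0,0,0,0.114,0,0,-1],[0,0,0,0.114,0,0,-0.6],[0,0,0,0.114,0,0,-0.3],[0,0,0,0.114,0,0,-0.25]]';python3 -c "
from h import *
m=meas()
c=bot.camera('scene')
cv2.imwrite('pics/g18.png',cv2.resize(c['frame'][70:210,185:315,::-1],None,fx=4,fy=4,interpolation=cv2.INTER_CUBIC))
"
```

```text
time: 31.85
ee_pos: [0.4476, -0.1499, 0.1398]
tcp_rot: [127.4, 89.9, 154.7]
wrist_force: [-0.5, 0.8, -0.0]
opening: 0.0853
time: 32.85
ee_pos: [0.4486, -0.1502, 0.0271]
tcp_rot: [-45.4, 89.9, -18.0]
wrist_force: [-0.4, 0.6, 0.7]
opening: 0.0531
t 32.85 pos [ 0.4486 -0.1502  0.0271] a 27.35 toolx [ 0.001 -0.    -1.   ] F [-0.4  0.6  0.7] open 0.0531 q [-18.5  -3.8 -23.6  70.1   0.  -45.9]
```

View pics/g18.png

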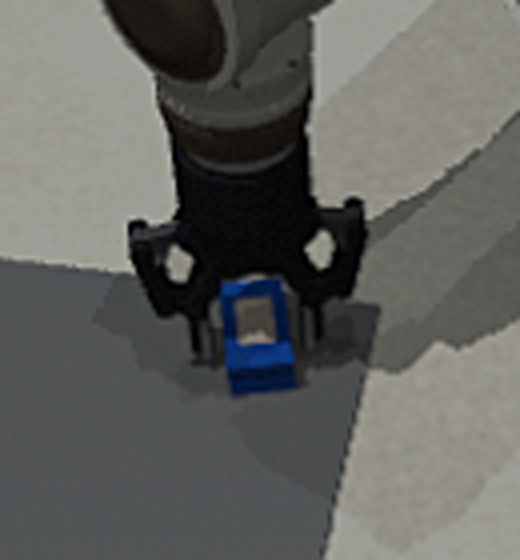

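The box is centred between the pads. I grip and lift.

```bash
python3 -m handwheel '[[0,0,0,0,0,0,0],[0,0,0,0,0,0,0.1],[0,0,0,0,0,0,0.25],[0,0,0,0,0,0,0.25],[0,0,0,0,0,0,0.25],[0,0,0,-0.003,0,0,0.25],[0,0,0,-0.01,0,0,0.25],[0,0,0,-0.03,0,0,0.25],[0,0,0,-0.06,0,0,0.25],[0,0,0,-0.09,0,0,0.25],[0,0,0,-0.114,0,0,0.25],[0,0,0,-0.114,0,0,0.25]]' 40; python3 -c "
from h import *
m=meas()
to([.4485,-.1502,.14,27.35],[.6281,.1369,.14,95.45])
c=bot.camera('scene')
cv2.imwrite('pics/g19.png',cv2.resize(c['frame'][20:200,185:315,::-1],None,fx=3.3,fy=3.3,interpolation=cv2.INTER_CUBIC))
"
```

```text
time: 34.4
ee_pos: [0.449, -0.1504, 0.1421]
tcp_rot: [-45.9, 89.8, -18.5]
wrist_force: [-1.1, -0.0, -0.7]
opening: 0.039
t 34.4 pos [ 0.449  -0.1504  0.1421] a 27.35 toolx [ 0.003 -0.001 -1.   ] F [-1.1 -0.  -0.7] open 0.039 q [-18.5  -6.5 -13.2  83.1   0.  -45.9]
turn -68.1 dx,dy,dz [-0.      0.1725  0.2914] dist 0.339
```

View pics/g19.png

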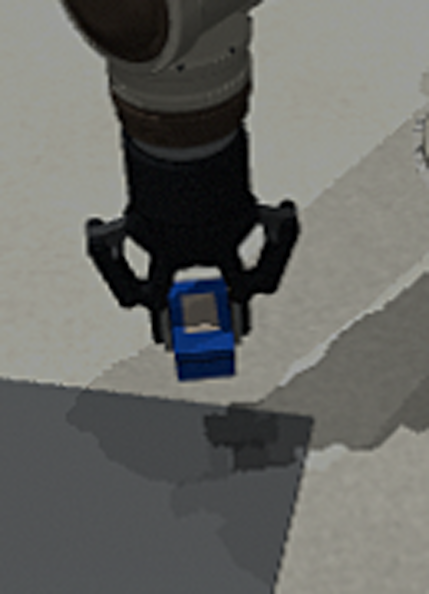

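```bash
python3 -m handwheel '[[-2,0,0,0,0.005,0.0084,0.25],[-6,0,0,0,0.015,0.0253,0.25],[-12,0,0,0,0.03,0.0507,0.25],[-19,0,0,0,0.047,0.0794,0.25],[-26,0,0,0,0.065,0.1098,0.25],[-33,0,0,0,0.083,0.1402,0.25],[-40,0,0,0,0.101,0.1706,0.25],[-47,0,0,0,0.119,0.201,0.25],[-54,0,0,0,0.136,0.2297,0.25],[-60,0,0,0,0.152,0.2568,0.25],[-65,0,0,0,0.164,0.277,0.25],[-67.5,0,0,0,0.17,0.2872,0.25],[-68.1,0,0,0,0.1725,0.2914,0.25],[-68.1,0,0,0,0.1725,0.2914,0.25],[-68.1,0,0,0,0.1725,0.2914,0.25]]'; python3 -c "
from h import *
m=meas()
for n in('top','scene'):
  c=bot.camera(n)
  cv2.imwrite(f'pics/{n}20.png',c['frame'][:,:,::-1])
  for b in blobs(c,(105,150,30),(125,255,255))[:4]:print(b[:2],rect(c,b[2],.142))
"
```

```text
time: 36.33
ee_pos: [0.6275, 0.1364, 0.1404]
tcp_rot: [-173.7, 90.0, -78.4]
wrist_force: [-0.1, 0.6, -0.7]
opening: 0.0393
t 36.33 pos [0.6275 0.1364 0.1404] a 95.38 toolx [ 0. -0. -1.] F [-0.1  0.6 -0.7] open 0.0393 q [ 12.3  16.9  11.7  84.8  -0.  -83.1]
(3928, [119.0, 80.8]) ((851.9180908203125, 346.8365478515625), (129.64756774902344, 182.7435760498047), 12.224095344543457)
(163, [219.2, 181.3]) ((628.14453125, 112.30541229248047), (42.19803237915039, 26.619800567626953), 1.549939513206482)
(4487, [442.5, 399.9]) ((899.3901977539062, 354.6549072265625), (65.60445404052734, 176.9158935546875), 13.452486038208008)
(1109, [21.1, 11.4]) ((240.8280487060547, -1013.3502197265625), (153.99783325195312, 212.0586700439453), 9.692595481872559)
(252, [338.0, 217.9]) ((636.2122192382812, 112.95150756835938), (53.76250076293945, 24.834115982055664), 9.124105453491211)
(224, [364.7, 223.2]) ((632.388916015625, 162.34771728515625), (19.054195404052734, 55.020263671875), 85.87281799316406)
```

View pics/scene20.png

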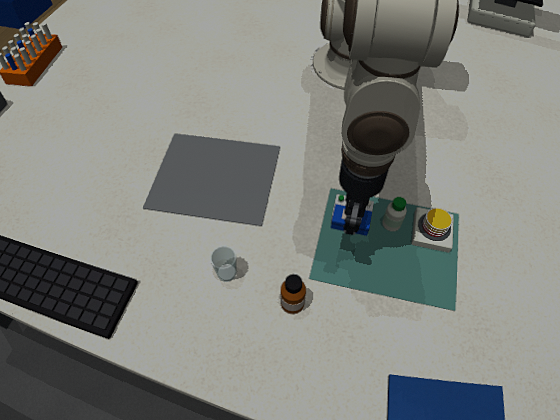

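The box is above its spot, with the gripper well clear of the block. I lower it; contact is expected at TCP z ≈ 0.0245.

```bash
python3 -m handwheel '[[0,0,0,0.01,0,0,0.25],[0,0,0,0.03,0,0,0.25],[0,0,0,0.06,0,0,0.25],[0,0,0,0.09,0,0,0.25],[0,0,0,0.107,0,0,0.25],[0,0,0,0.112,0,0,0.25],[0,0,0,0.1145,0,0,0.25],[0,0,0,0.1145,0,0,0.25]]';  python3 -m handwheel '[[0,0,0,0.0005,0,0,0.25],[0,0,0,0.001,0,0,0.25],[0,0,0,0.001,0,0,0.25]]'
```

```text
time: 37.42
ee_pos: [0.6282, 0.1371, 0.0268]
tcp_rot: [-82.9, 89.9, 12.6]
wrist_force: [-0.3, -0.0, -0.2]
opening: 0.0394
time: 37.8
ee_pos: [0.6277, 0.137, 0.0249]
tcp_rot: [-89.5, 90.0, 6.0]
wrist_force: [0.1, 0.1, -0.5]
opening: 0.0393
```

```bash
python3 -m handwheel '[[0,0,0,0.0005,0,0,0.25],[0,0,0,0.0008,0,0,0.25],[0,0,0,0.0008,0,0,0.25]]'
```

```text
time: 38.17
ee_pos: [0.6278, 0.137, 0.0247]
tcp_rot: [-80.9, 90.0, 14.5]
wrist_force: [-2.8, -0.7, 5.3]
opening: 0.0396
```

```bash
python3 -m handwheel '[[0,0,0,-0.0004,0,0,0.05],[0,0,0,-0.0004,0,0,-0.1],[0,0,0,-0.0004,0,0,-0.25],[0,0,0,-0.0004,0,0,-0.35],[0,0,0,-0.0004,0,0,-0.35],[0,0,0,-0.01,0,0,-0.35],[0,0,0,-0.04,0,0,-0.35],[0,0,0,-0.08,0,0,-0.35],[0,0,0,-0.13,0,0,-0.35],[0,0,0,-0.17,0,0,-0.35],[0,0,0,-0.17,0,0,-0.35]]'; python3 -c "
from h import *
m=meas()
to([.6281,.1369,.194,95.45],[.40,-.10,.25,95.45])"
```

```text
time: 39.55
ee_pos: [0.629, 0.1373, 0.1988]
tcp_rot: [-83.2, 89.6, 12.2]
wrist_force: [0.3, 0.3, 0.3]
opening: 0.0574
t 39.55 pos [0.629  0.1373 0.1988] a 95.45 toolx [ 0.007  0.001 -1.   ] F [0.3 0.3 0.3] open 0.0574 q [ 12.3  17.   18.3  90.9  -0.  -83.1]
turn -0.0 dx,dy,dz [-0.056   0.2496 -0.2142] dist 0.334
```

Now I move clear for an unobstructed check.

```bash
python3 -m handwheel '[[0,0,0,-0.01,0.03,-0.026,-0.35],[0,0,0,-0.02,0.07,-0.06,-0.35],[0,0,0,-0.03,0.12,-0.1,-0.35],[0,0,0,-0.04,0.16,-0.14,-0.35],[0,0,0,-0.056,0.21,-0.18,-0.35],[0,0,0,-0.056,0.25,-0.214,-0.35],[0,0,0,-0.056,0.25,-0.214,-0.35],[0,0,0,-0.056,0.25,-0.214,-0.35]]'; python3 - <<'E'
from h import *
meas()
a=np.radians(5.45);Rm=np.array([[np.cos(a),-np.sin(a)],[np.sin(a),np.cos(a)]]);M=np.array([.5748,.2222])
P=lambda x,y,z:np.r_[M+Rm@[x,y],z]
for n in("top","scene"):
    c=bot.camera(n);print(n)
    for nm,lo,hi,z in [("yel",(20,120,40),(36,255,255),.058),("green",(45,110,30),(78,255,255),.086),("blue",(105,150,30),(125,255,255),.03),("mat",(75,60,40),(95,180,200),.002)]:
        for ar,ce,m in blobs(c,lo,hi,60)[:3]:
            r=rect(c,m,z); print(nm,ar,ce,"matcoords mm",(Rm.T@(np.array(r[0])/1000-M)*1000).round(1),np.round(r[1],1),round(r[2],2))
    im=c["frame"][:,:,::-1].copy();t=np.linspace(0,6.28,60)
    for x,y,r,z in((-.055,0,.021,.002),(-.055,0,.014,.086),(-.055,.09,.028,.058),(-.055,.09,.028,.042)):
        q=proj(c,[P(x+r*np.cos(u),y+r*np.sin(u),z) for u in t]);cv2.polylines(im,[(q*16).round().astype(np.int32)],True,(255,0,255),1,0,4)
    for z in(.002,.03):
        q=proj(c,[P(.045+i*.02,-.09+j*.035,z) for i,j in((1,1),(1,-1),(-1,-1),(-1,1))]);cv2.polylines(im,[(q*16).round().astype(np.int32)],True,(0,255,255),1,0,4)
    u,v=proj(c,P(0,0,0))[0].astype(int)
    cv2.imwrite(f"pics/{n}21.png",c["frame"][:,:,::-1]);cv2.imwrite(f"pics/f21{n}.png",cv2.resize(im[v-70:v+70,u-90:u+90],None,fx=4.2,fy=4.2,interpolation=2))
E
```

```text
time: 40.55
ee_pos: [0.3992, -0.0998, 0.2497]
tcp_rot: [-43.6, 90.0, 51.8]
wrist_force: [0.6, 0.8, -0.2]
opening: 0.0576
t 40.55 pos [ 0.3992 -0.0998  0.2497] a 95.4 toolx [ 0.  0. -1.] F [ 0.6  0.8 -0.2] open 0.0576 q [ -14.   -13.8   -7.6   96.2    0.  -109.4]
top
yel 334 [140.8, 232.1] matcoords mm [-55.1  90.8] [48.5 47.4] 47.04
green 103 [175.5, 229.4] matcoords mm [-57.5   0.2] [23.4 25.9] 1.9
blue 4245 [119.5, 82.7] matcoords mm [332.2 138.5] [147.7 203.8] 11.52
blue 300 [216.0, 187.2] matcoords mm [ 42.3 -92.5] [41.1 70.4] 5.24
mat 7618 [182.6, 202.4] matcoords mm [-0.7  0.3] [237.2 296.7] 5.4
scene
yel 374 [438.7, 218.2] matcoords mm [-53.4  90.3] [47.7 50.4] 19.54
green 147 [398.7, 203.4] matcoords mm [-49.5  -0.6] [25.6 34.5] 86.27
blue 4487 [442.5, 399.9] matcoords mm [306.7 135.6] [ 76.4 206.1] 13.45
blue 1108 [21.0, 11.4] matcoords mm [ -608.3 -1377.9] [179.4 247. ] 9.69
blue 563 [343.8, 250.7] matcoords mm [ 52.1 -91.6] [52.6 69.6] 5.47
mat 9094 [388.6, 258.9] matcoords mm [ 0.8 -0.1] [238.7 298.2] 5.41
```

View pics/f21top.png

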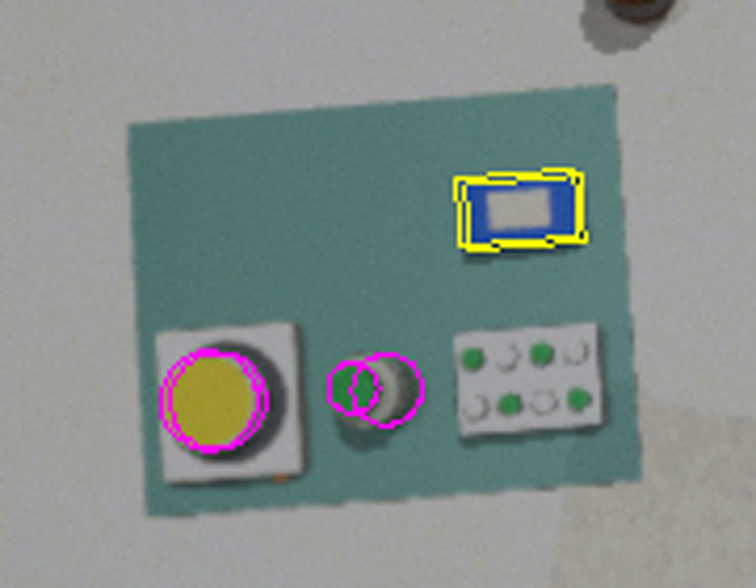

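View pics/f21scene.png

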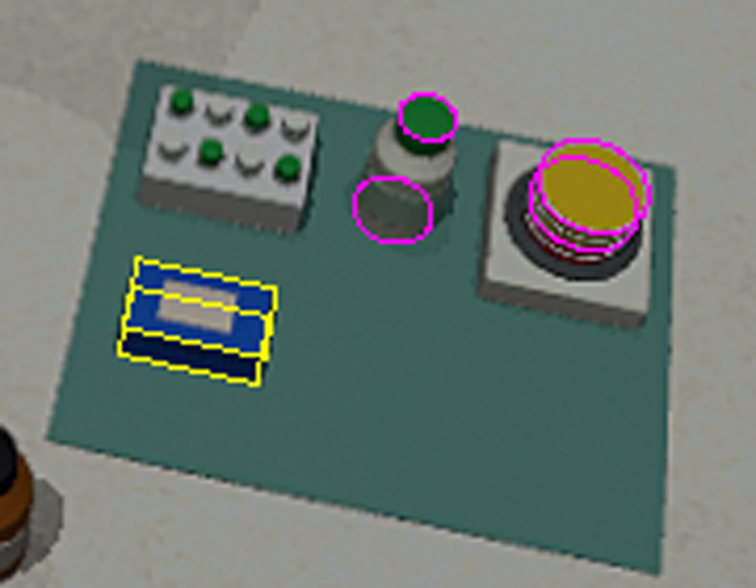

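View pics/scene21.png

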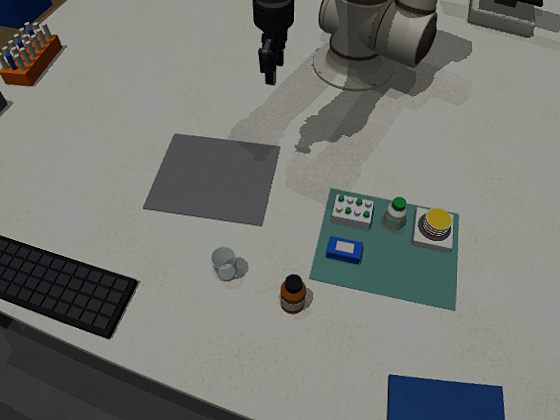

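Both views show every object on target to within about 2 mm: stack at (438,218), bottle (398,205) and box (344,250) in the scene view. The tray is empty and both bystanders are unmoved. I hand in the job.

```bash
python3 -c "
from workcell import bot
print(bot.job_done()); print(bot.get_obs()['time'])"
```

```text
the job is handed in; nothing more can be done
None
the job is handed in; nothing more can be done
```

I cleared the tray and laid out the mat in the order asked, and handed the job in at about 41 s of the 115 s allowed. I set red on the warmer plate, stacked yellow on red, stood the bottle midway between warmer and block, and laid the slide box behind the block.

My last camera checks, in mat coordinates with both views compared to targets:

| Thing | Measured (mm) | Target (mm) | Note |
|---|---|---|---|
| Yellow dish | (-54, 90.5) | (-55, 90) | Scene camera put red and yellow within 0.2 mm of each other |
| Bottle | about (-55, 0) | (-55, 0) | Upright, matches its predicted outline |
| Slide box | about (45, -91) | (45, -90) | Parallel to the block within 0.3°, gap about 5 cm |

- **Uncertain readings:** the two cameras disagreed along x on the bottle cap (-57.5 and -49.5 mm) and on the slide box (42 and 52 mm). I put this down to visible side faces and camera calibration. For these two I relied on the outline overlays, and the table gives values consistent with them.
- **Forces and bystanders:** the wrist force readings I saw never passed about 9 N. The dishes stayed level, and the beaker and amber bottle look unmoved in the last picture. The gripper was clear of everything at hand-in.

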